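# Clamp the short peg in the hinged peg clamp, pin it and hold it squeezed for drilling

## Task

Get the shorter of the two turned walnut pegs that stand on the leather tool roll ready for drilling: stand it upright in the round recess of the hinged wooden peg clamp, swing the open jaw shut around it, and push the steel pin from the bit block all the way down through the lined-up holes of the jaws. Then grip the two handles of the clamp between the fingers, squeeze them firmly together, and finish like that, still squeezing, so that the peg cannot turn while I drill into it. Leave the tall peg and the other things on the bench where they are.

Things in the scene. Friction and masses are not known exactly. Their poses are not given: they have to be found in the camera images.
- clamp: Hinged beech peg clamp on a plywood base (18 mm thick, under x -74 to 39, y -62 to 62 mm), fixed. Origin: on the bench top (z 0) under the clamped peg's axis; x along the jaws from hinge to handles, y to the side the jaw opens to (the robot's side). Along x, mm: hinge -57 (upright axis at y 0), jaw blocks -50 to 40, pin hole 55, straight handles 92 to 130. Jaws 20 to 50 mm above the bench.
- fixed_jaw: The jaw that stays, on the -y side, with half of the round bore, its own handle and two steel straps with the pin hole (top 56 mm above the bench). Origin and axes as clamp. Handle 16 mm thick, 20 to 50 mm above the bench, outer face at y -22, inner face at y -6 mm; it overhangs the bare bench.
- swing_handle: Handle of the swinging jaw, moves with it. Origin: on the hinge axis at bench height; x along the jaw away from the hinge. Straight from x 149 to 187 mm, outer face at y +22, inner at +6 mm, 20 to 50 mm above the bench. With the jaw shut the two handles are 44 mm wide over their outer faces. The jaw's steel tongue with the pin hole is 112 mm from the hinge.
- swing_jaw (a joint): Angle of the swinging jaw, rad; positive = open, counter-clockwise from above about the hinge. About 0 (within 0.02) when shut on the peg, jaws parallel and pin holes in line; starts at 0.7 to 1.1, limits -0.045 and 1.25. Turns easily (about 0.5 N at the handle) and stays where it is left. Pushed at the handle's outer face it shuts until it bears on the peg.
- nest (a point): Centre of the floor of the round recess in the base for the peg's foot: 45 mm across, 6 mm deep, floor 12 mm above the bench. A peg centred here is 3 mm clear of the fixed jaw; the closing jaw slides it that far, against the fixed jaw.
- clamp_hinge (a point): On the upright hinge axis of the clamp, 35 mm above the bench.
- pin_hole (a point): Centre of the upper mouth of the pin hole, on the fixed jaw's upper strap, 56 mm above the bench. The hole is upright, 13 mm wide, and leads through upper strap, tongue of the shut swinging jaw and lower strap, open below.
- swing_push (a point): On the outer face of the swinging handle, 35 mm above the bench, 167 mm along the jaw from the hinge; moves with the jaw. A good place to push it shut.
- squeeze (a point): Midway between the two shut handles, 35 mm above the bench: where to squeeze them, the fingers closing along the clamp's y axis. The pin's grip is 55 mm away and reaches up to 90 mm, the clamped peg 110 mm away and reaches up to 100 mm above the bench.
- short_peg: The short turned walnut peg, 88 mm tall, 38 mm thick low down, 30 mm from 54 to 84 mm above its foot (grip it there, above the jaws); 0.08 kg. Stands on the flat leather flap (3 mm) of the tool roll. Origin: centre of its foot, z up its axis.
- tall_peg: The tall turned walnut peg, 118 mm tall, 38 mm thick, standing on the same flap 70 to 150 mm from the short one (either may be the nearer); not to be moved. Origin: centre of its foot.
- pin: Locking pin: steel shank 10 mm thick, 44 mm long with a pointed nose (last 6 mm), collar 23 mm wide and 4 mm high, above it a wooden grip 18 to 19 mm thick, 30 mm high. Stands upright in the bit block, collar on the block. 0.06 kg. Origin: underside of the collar, which rests on the strap (at pin_hole) when the pin is all the way down; z up.
- bit_block: Dark wooden bit block, fixed, 46 mm (x) by 136 mm (y), 50 mm high, origin at the centre of its underside. The pin stands in its hole at y -45 mm; three drill bits stand at y 10, 32 and 52 mm and reach up to 94 mm above the bench.
- wax_tin: Round wax tin, 68 mm wide, 39 mm high; not to be moved. Origin: centre of its underside.
- folding_rule: Folded wooden rule, 150 x 27 x 16 mm, lying flat; not to be moved. Origin: centre of its underside.
- offcut: Small pale offcut of wood, 70 x 32 x 20 mm; not to be moved. Origin: centre of its underside.
Not all that is in view belongs to the job. What is shaped like the short_peg but purple or red is not meant.

How it is judged:
On the way, in this order (a step that is already met when the one before it is completed fails the run):
1. the short peg stands upright in the recess, let go, with the jaw still open (horizontal distance between short_peg and nest below 0.006 m and z of short_peg in the frame of nest below 0.003 m and angle between short_peg's own z axis and vertical below 0.07 rad and value of joint swing_jaw above 0.3 rad and contact force between the fingers and short_peg below 0.2 N), for 0.2 s.
2. the swinging jaw is shut around the peg (horizontal distance between short_peg and nest below 0.006 m and z of short_peg in the frame of nest below 0.003 m and angle between short_peg's own z axis and vertical below 0.07 rad and value of joint swing_jaw below 0.03 rad), for 0.2 s.
3. the pin is all the way down through both jaws, and let go (all of step 2 and horizontal distance between pin and pin_hole below 0.005 m and z of pin in the frame of pin_hole below 0.0025 m and angle between pin's own z axis and vertical below 0.15 rad and contact force between the fingers and pin below 0.2 N), for 0.2 s.
At the end, for the whole second after the job is handed in: Peg upright in the recess (6 mm, 4 degrees, foot within 3 mm of its floor), jaw below 0.03 rad, pin collar within 2.5 mm of the strap and 5 mm of the hole axis, fingers squeezing each handle with over 5 N, peg pressed on the fixed jaw with over 3 N; peg and pin untouched by the fingers, at rest (all of step 3 and contact force between the fingers and swing_handle above 5 N and contact force between the fingers and fixed_jaw above 5 N and contact force between short_peg and fixed_jaw above 3 N and contact force between the fingers and short_peg below 0.2 N and linear speed of each of short_peg, pin below 0.03 m/s); the arm keeps its last pose, push and grip.
It fails at once if the tall peg is moved or knocked over (distance of tall_peg from where it was at the start of the episode above 0.02 m or angle between tall_peg's own z axis and vertical above 0.3 rad).
It fails at once if the wax tin is moved or knocked over (distance of wax_tin from where it was at the start of the episode above 0.02 m or angle between wax_tin's own z axis and vertical above 0.3 rad).
It fails at once if the folding rule is moved or knocked over (distance of folding_rule from where it was at the start of the episode above 0.02 m or angle between folding_rule's own z axis and vertical above 0.3 rad).
It fails at once if the pale offcut is moved or knocked over (distance of offcut from where it was at the start of the episode above 0.02 m or angle between offcut's own z axis and vertical above 0.3 rad).
It also fails if it takes over 72 s, if anything falls off the work surface, if the arm or the gripper's body presses on something with over 40 N, if the wrist force passes 120 N, or if a joint passes its speed limit or range.

## Robot

A 6-joint arm with a two-finger parallel gripper is mounted at the origin on a cart in front of the work surface, level with it; the furniture and walls round the work are solid. World frame = base frame: x ahead of the robot, y to its left, z up, the work surface at z = 0. Lengths are in m, angles in rad, forces in N, time in s.
With the tool pointing down it reaches from about 0.225 to 0.875 m from the base axis. Payload 3.4 kg.
Tool frame: the origin (TCP) lies at the very end of the fingers, on their centre line; the grasp point (between the pads) lies behind it (manip.grasp_offset is the z of the grasp point in the tool frame, in m); z points along the fingers, y is the line along which they close (so a half turn about z gives the same grasp; the last joint's range is limited). The gripper opens to 85 mm and grips with 20 to 120 N. Pads are 22 mm wide; open, the fingers measure 114 mm over their backs; the gripper's body (76 mm by 85 mm) begins 54 mm behind the grasp point. The pads swing forward as they close: fully open they stand 13 mm farther back than shut.
Start: joints at [1.2, 0.276, 1.505, -0, 1.361, -0.121], TCP at [0.142, 0.557, 0.231] pointing down, gripper open.
Joint ranges: [-2.89, 2.89], [-0.75, 2.08], [0.22, 2.7], [-1.18, 4.32], [0.11, 2.71], [-2.7, 2.7]. Speed limits (rad/s): [2.57, 2.57, 3.14, 3.14, 3.14, 3.14].

## Interface

Orientations are given as a unit quaternion [w, x, y, z].
In Python, from rig import manip gives the robot as it stands.
- The arm moves only by the shell command python3 -m pendant 'ROWS' [FORCE]. ROWS is JSON, a list of rows, each an object of numbers: "dx", "dy", "dz": the shift along the tool's x, y, z in m; "rx", "ry", "rz": the turn, a rotation vector about the tool's x, y, z in degrees; "hand": the finger opening in m, from 0 to 0.0854. In form: [{"dx": .., "dy": .., "dz": .., "rx": .., "ry": .., "rz": .., "hand": ..}, ...]. A call has 1 to 12 rows; each row shifts and turns the commanded pose from where the row before left it, along the tool's axes as they then stand; what a row does not reach is not made up. A row lasts 1/12 s, in which the tool goes at most 41.7 mm and 7.16 degrees, less where a joint would pass 70% of its speed; a pose out of reach is approached as far as the arm can. A call is refused whole if a number of a shift passes 0.0417 or a number of a turn 7.16, either way. A call with a gripper value outside its range is refused whole. The fingers move at their own pace and stop on an object; FORCE is the grip in N (left out, the last holds). Time passes only in rows, so rows that do not move let the fingers close. It gives the time, the measured TCP pose, the force, the opening and the grip force at its end, in the units of the state.
- manip.get_state(): the state, without advancing time (a new reading comes with each control period).
- manip.get_image(name): name is "scene" or "top"; returns a dict with "frame" (420x560x3 uint8, red, green, blue), "fx", "fy", "cx", "cy" (pixels), "distortion" ([k1, k2, p1, p2, k3] as OpenCV has them; the pictures are not rectified), "position" and "attitude" of the camera in the world. Camera axes: x right, y up, looking along -z (the intrinsics and any distortion apply to the point x, -y, -z); pixel columns grow to the right and rows downward; lengths in m; the calibration is good to about 2 mm. A picture is of the moment at which its call begins. There is no depth.
- manip.sign_off(): hands the job in; it is judged then, once.
The state is a dict: "clock": time; "qpos": joint angles; "qd": joint speeds; "effort": joint torques, N m; "position": TCP position; "ee_rot": TCP orientation; "contact_force": force on the tool from outside, world axes, zero at the start; "moment": the same for the moment, N m; "width": finger opening in m; "gripper_force": force on a finger pad.
Only numpy, scipy, OpenCV 4.12 (cv2) and the standard library are available. Lean on these libraries where they do the work, as an engineer would, in place of code of your own. Each camera call takes 0.05 s, during which the arm holds its last target. There are 200 camera calls.

## Working session

There is one attempt and no reset: what is moved stays moved. The work goes in short steps, Python scripts to look and compute and a shell command to move; the robot and the scene stay as the last step left them, time stands still between calls to the robot, and variables do not carry over. Pictures are saved under pics/ and viewed, at most 10 in all, crops included, and the job is handed in when it is done.

```bash
mkdir -p pics; ls
python3 - <<'E'
from rig import manip
import cv2,json
for n in("scene","top"):
    d=manip.get_image(n); cv2.imwrite(f"pics/{n}0.png",cv2.cvtColor(d["frame"],cv2.COLOR_RGB2BGR))
    print(n,{k:v for k,v in d.items() if k!="frame"})
print(manip.get_state(), manip.grasp_offset)
E
```

```text
pics
scene {'fx': 422.80596753393536, 'fy': 422.80596753393536, 'cx': 281.5823567189831, 'cy': 214.02341829026432, 'distortion': array([-0.02295978,  0.        ,  0.        ,  0.        ,  0.        ]), 'position': array([-0.11508928,  0.23153656,  0.48637326]), 'attitude': array([-0.42699926, -0.25292007,  0.4292696 ,  0.75460631])}
top {'fx': 399.86342612691675, 'fy': 399.86342612691675, 'cx': 278.5122708076505, 'cy': 216.43609790063218, 'distortion': array([-0.0853291,  0.       ,  0.       ,  0.       ,  0.       ]), 'position': array([ 0.40413959, -0.16873941,  1.03304353]), 'attitude': array([-0.70031322, -0.05958163,  0.05138408,  0.7094865 ])}
{'clock': 0.1, 'qpos': array([ 1.20002061e+00,  2.76521481e-01,  1.50600397e+00, -8.32393569e-06,
        1.36069634e+00, -1.21037240e-01]), 'qd': array([-0.00083388, -0.00087538, -0.00328362,  0.00160947,  0.00012661,
        0.00057236]), 'effort': array([ 9.13128406e-04, -4.17700374e+01, -2.46403241e+01, -2.06603422e-04,
        5.62223882e-03,  7.01446496e-06]), 'position': array([0.14196928, 0.55671418, 0.23053309]), 'ee_rot': array([-1.94347114e-04,  1.24544085e-01,  9.92213741e-01, -7.91052300e-04]), 'contact_force': array([ 0.59913086, -0.52180099, -0.38408774]), 'moment': array([-0.01390545,  0.00538778,  0.00485704]), 'gripper_force': 0.0, 'width': 0.08513564817539655} -0.0187
```

View pics/scene0.png

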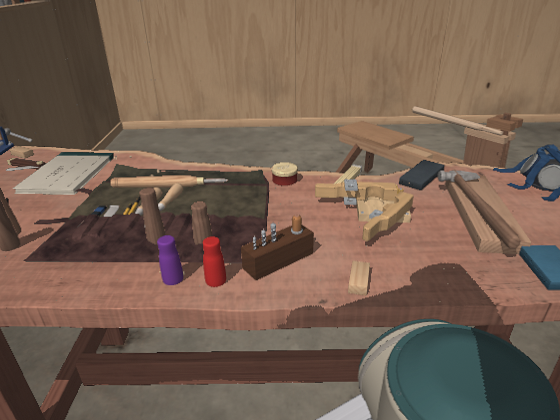

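View pics/top0.png

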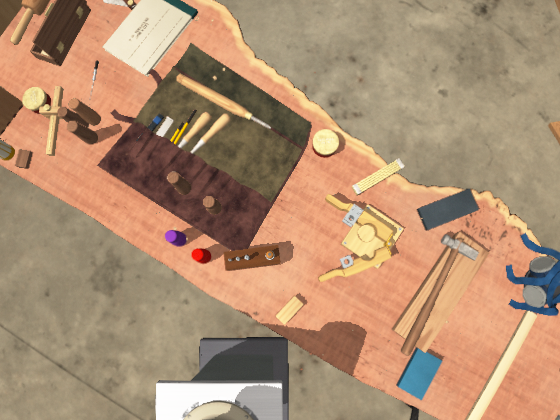

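The walnut pegs stand on the leather flap. The tall one is at scene (152,215) and top (176,180), the short one at scene (202,222) and top (210,203). The purple and red ones are decoys and sit off the roll at scene (170,260) and (214,262). The clamp is near top (368,235), and the bit block with the pin is at top (255,257). I'll confirm with one enlarged crop.

```bash
cat > h.py <<'E'
import numpy as np, cv2
from scipy.spatial.transform import Rotation as R
def cam(d):
    q=d["attitude"]; M=R.from_quat([q[1],q[2],q[3],q[0]]).as_matrix()@np.diag([1,-1,-1.])
    K=np.array([[d["fx"],0,d["cx"]],[0,d["fy"],d["cy"]],[0,0,1]]); return M,K,np.array(d["distortion"]),np.array(d["position"])
def ray(d,u,v):
    M,K,D,p=cam(d); a=cv2.undistortPoints(np.array([[[u,v]]],float),K,D)[0,0]; return p,M@[a[0],a[1],1]
def atz(d,u,v,z):
    p,r=ray(d,u,v); return p+r*(z-p[2])/r[2]
def proj(d,P):
    M,K,D,p=cam(d); return cv2.projectPoints(np.array(P,float).reshape(-1,1,3),cv2.Rodrigues(M.T)[0],-M.T@p,K,D)[0][:,0]
def tri(rs):
    A=0;b=0
    for p,r in rs:
        r=r/np.linalg.norm(r);N=np.eye(3)-np.outer(r,r);A=A+N;b=b+N@p
    return np.linalg.solve(A,b)
E
python3 - <<'E'
from rig import manip
import cv2,pickle
from h import *
D={n:manip.get_image(n) for n in("scene","top")}; pickle.dump(D,open("d0.pkl","wb"))
def crop(n,x,y,w,h,s): return cv2.resize(cv2.cvtColor(D[n]["frame"][y:y+h,x:x+w],cv2.COLOR_RGB2BGR),None,fx=s,fy=s,interpolation=cv2.INTER_CUBIC)
cv2.imwrite("pics/c1.png",crop("top",150,140,266,190,3))
cv2.imwrite("pics/c2.png",crop("scene",130,150,290,150,2.75))
for n,u,v,z in[("top",210,203,.09),("scene",200,206,.09),("top",176,180,.12),("scene",149,192,.12),("top",270,255,.084),("scene",297,217,.084)]: print(n,u,v,atz(D[n],u,v,z).round(3))
E
```

```text
top 210 203 [0.589 0.006 0.09 ]
scene 200 206 [0.584 0.01  0.09 ]
top 176 180 [0.64  0.083 0.12 ]
scene 149 192 [0.636 0.09  0.12 ]
top 270 255 [ 0.462 -0.137  0.084]
scene 297 217 [ 0.458 -0.132  0.084]
```

View pics/c1.png

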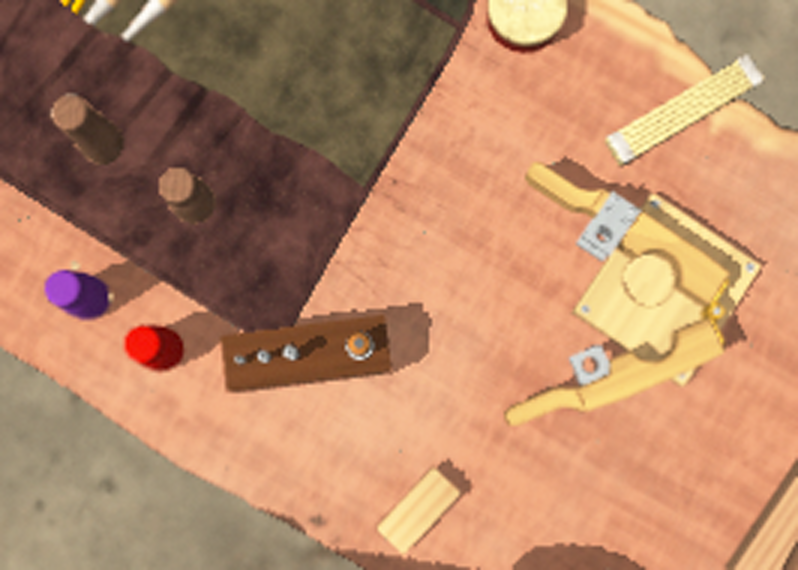

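View pics/c2.png

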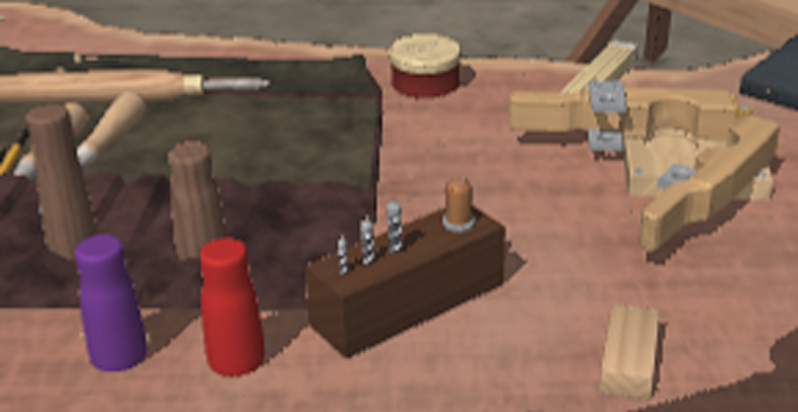

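The crops confirm it. The short walnut peg on the flap has its top at top (208.7,202) and scene (199,204); the taller one is beside it. The purple and red ones are off the roll. Next I fit the clamp pose and triangulate.

```bash
cat > fit.py <<'E'
import pickle; from h import *
from scipy.optimize import least_squares
D=pickle.load(open("d0.pkl","rb"))
T=lambda x,y:(x/3+150-1/3,y/3+140-1/3); S=lambda x,y:(x/2.75+130-.3,y/2.75+150-.3)
c1=[((0,0,.012),T(651,278)),((.055,0,.056),T(603,235)),((.039,-.062,.018),T(653,197)),((-.074,-.062,.018),T(763,262)),((.039,.062,.018),T(577,312)),((.130,-.022,.05),T(533,163))]
c2=[((.055,0,.056),S(606,98)),((.13,-.022,.05),S(511,95)),((.039,.062,.018),S(629,190))]
th=[((.112,0,None),T(590,365)),((.187,.022,.05),T(514,424)),((.187,.006,.05),T(507,408))]
def W(p,P): c,s=np.cos(p[2]),np.sin(p[2]); return np.array([p[0]+c*P[0]-s*P[1],p[1]+s*P[0]+c*P[1],P[2]])
def res(p,sep=False):
    r=[]
    for n,l in(("top",c1),("scene",c2)):
        r+=[proj(D[n],W(p,P))[0]-uv for P,uv in l]
    c,s=np.cos(p[3]),np.sin(p[3])
    for P,uv in th:
        Q=(-.057+c*P[0]-s*P[1],s*P[0]+c*P[1],P[2] or .038); r.append(proj(D["top"],W(p,Q))[0]-uv)
    return np.ravel(r)
s=least_squares(res,[.5,-.35,2.4,.9],loss="soft_l1"); p=s.x
print("clamp",p.round(4)); print(res(p).reshape(-1,2).round(1).tolist())
for n,P in(("nest",(0,0,.012)),("hole",(.055,0,.056)),("hinge",(-.057,0,.035)),("squeeze",(.11,0,.035)),("xhandle",(.13,-.022,.05))): print(n,W(p,P).round(4))
for n,a,b,z in(("peg",T(176,186),S(190,149),.091),("tall",T(70,111),S(49,112),.121),("pin",T(359,343),S(459,184),.084)):
    print(n,tri([ray(D["top"],*a),ray(D["scene"],*b)]).round(4),atz(D["top"],*a,z).round(4),atz(D["scene"],*b,z).round(4))
for n,a,z in(("bit",T(290,352),.05),("blkcorner",T(222,338),.05),("blkc2",T(228,391),.05),("blkc3",T(390,371),.05),("blkc4",T(386,313),.05),("offcut",T(425,508),.02),("tin",T(528,12),.039),("rule",T(685,110),.016),("red",T(148,345),.09)): print(n,atz(D["top"],*a,z).round(3))
E
python3 fit.py
```

```text
clamp [ 0.5214 -0.381   0.9707  0.9807]
[[-1.2, 0.0], [-0.5, 0.1], [-1.6, -1.4], [-1.2, 0.9], [-1.9, 0.2], [1.8, 0.9], [0.3, 0.2], [1.6, -1.1], [0.2, -4.9], [-0.4, -0.3], [1.2, 0.1], [0.9, -0.7]]
nest [ 0.5214 -0.381   0.012 ]
hole [ 0.5524 -0.3356  0.056 ]
hinge [ 0.4892 -0.428   0.035 ]
squeeze [ 0.5835 -0.2902  0.035 ]
xhandle [ 0.6129 -0.2861  0.05  ]
peg [0.5917 0.0099 0.0912] [0.5919 0.0101 0.091 ] [0.5919 0.0095 0.091 ]
tall [0.6482 0.0905 0.1183] [0.6476 0.09   0.121 ] [0.6422 0.0912 0.121 ]
pin [ 0.4649 -0.1357  0.0804] [ 0.4647 -0.1358  0.084 ] [ 0.4598 -0.1325  0.084 ]
bit [ 0.46  -0.078  0.05 ]
blkcorner [ 0.472 -0.022  0.05 ]
blkc2 [ 0.429 -0.027  0.05 ]
blkc3 [ 0.444 -0.16   0.05 ]
blkc4 [ 0.491 -0.157  0.05 ]
offcut [ 0.331 -0.187  0.02 ]
tin [ 0.751 -0.283  0.039]
rule [ 0.668 -0.42   0.016]
red [0.465 0.031 0.09 ]
```

```bash
sed -i 's/,((.130,-.022,.05),T(533,163))\]/]/; s/,((.13,-.022,.05),S(511,95)),((.039,.062,.018),S(629,190))\]/]/' fit.py; python3 fit.py | head -7
python3 - <<'E'
import pickle; from h import *
D=pickle.load(open("d0.pkl","rb"))
ims=[]
for n,b in(("top",(310,170,110,110)),("scene",(300,155,125,100))):
    x,y,w,h=b; s=390/w
    ims.append(cv2.resize(cv2.cvtColor(D[n]["frame"][y:y+h,x:x+w],cv2.COLOR_RGB2BGR),(390,int(h*s)),interpolation=cv2.INTER_CUBIC))
m=max(i.shape[0] for i in ims)
cv2.imwrite("pics/c3.png",np.hstack([cv2.copyMakeBorder(i,0,m-i.shape[0],0,0,cv2.BORDER_CONSTANT) for i in ims]))
E
```

```text
clamp [ 0.5207 -0.3824  0.952   0.9889]
[[-0.7, 0.3], [0.3, -0.0], [-0.5, -1.1], [-0.5, 1.8], [-1.5, -0.1], [0.9, -0.0], [-0.2, -0.1], [1.2, 0.0], [1.0, -0.8]]
nest [ 0.5207 -0.3824  0.012 ]
hole [ 0.5526 -0.3376  0.056 ]
hinge [ 0.4876 -0.4289  0.035 ]
squeeze [ 0.5845 -0.2928  0.035 ]
xhandle [ 0.614  -0.2893  0.05  ]
```

View pics/c3.png

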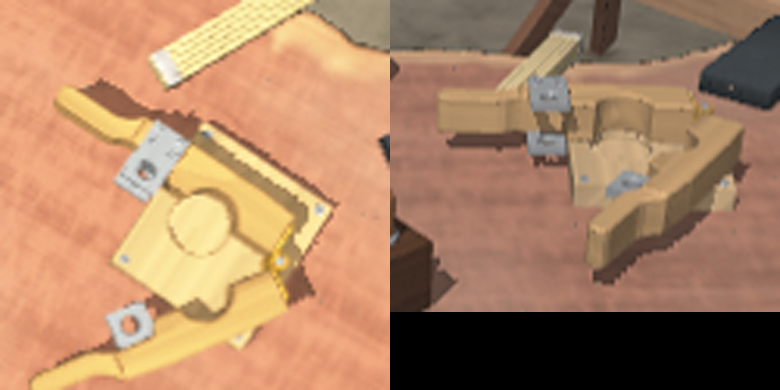

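```bash
python3 - <<'E'
s=open('fit.py').read().split("\n")
for i,l in enumerate(s):
    if l.startswith("c1="): s[i]='U=lambda x,y:(x/3.545+310-.36,y/3.545+170-.36)\nV=lambda x,y:((x-390)/3.12+300-.34,y/3.12+155-.34)\nc1=[((0,0,.016),U(200,223.5)),((.055,0,.056),U(146,170)),((.039,-.062,.018),U(203,124)),((-.074,-.062,.018),U(333,207)),((.039,.062,.018),U(108,262)),((.13,-.014,.05),U(61,96)),((-.057,0,.05),U(281,262))]'
    if l.startswith("c2="): s[i]='c2=[((.055,0,.056),V(548,92)),((.13,-.022,.05),V(439,92)),((.039,.062,.018),V(575,192))]'
open('fit.py','w').write("\n".join(s))
E
python3 fit.py | head -7
```

```text
clamp [ 0.5209 -0.3812  0.9617  0.9848]
[[-0.2, -0.3], [-0.4, 0.5], [-0.9, -0.5], [-0.6, 0.4], [-0.0, 0.2], [1.0, 0.6], [-0.9, 0.0], [0.2, 1.4], [2.1, -1.2], [-0.4, -2.4], [-0.5, -0.2], [1.0, 0.1], [0.7, -0.7]]
nest [ 0.5209 -0.3812  0.012 ]
hole [ 0.5524 -0.336   0.056 ]
hinge [ 0.4883 -0.4279  0.035 ]
squeeze [ 0.5839 -0.2909  0.035 ]
xhandle [ 0.6133 -0.2871  0.05  ]
```

```bash
cat > to.py <<'E'
import sys; from rig import manip; from h import *
# usage: to.py x y z [yaw_of_tool_y_deg] -> shift in tool axes, turn about tool z
s=manip.get_state(); q=s["ee_rot"]; M=R.from_quat([q[1],q[2],q[3],q[0]]).as_matrix()
a=list(map(float,sys.argv[1:]))
Y=np.radians(a[3] if len(a)>3 else -34.9)
y=np.array([np.cos(Y),np.sin(Y),0]); z=np.array([0,0,-1.]); G=np.c_[np.cross(y,z),y,z]
print("t",round(s["clock"],2),"pos",s["position"].round(4),"shift mm",(M.T@(np.array(a[:3])-s["position"])*1000).round(1),"turn",np.degrees(R.from_matrix(M.T@G).as_rotvec()).round(2),"w",round(s["width"],4),"gf",round(s["gripper_force"],1),"F",s["contact_force"].round(1),"q",s["qpos"].round(2))
E
python3 -m pendant '[{"rz":7.16,"hand":0.0854},{"rz":7.16},{"rz":7.16},{"rz":7.16},{"rz":7.16},{"rz":7.16},{"rz":7.16},{"rz":7.16},{"rz":7.16},{"rz":7.16},{"rz":7.16},{"rz":7.16}]'
python3 -m pendant '[{"rz":7.16},{"rz":7.16},{"rz":7.16},{"rz":3.2},{},{}]'
python3 to.py .5919 .0099 .19
```

```text
t 0.2 pos [0.1421 0.5569 0.2308] shift mm [-571.1 -418.7   41.1] turn [-5.0000e-02  6.0000e-02  1.1059e+02] w 0.0852 gf 0.0 F [0.6 0.5 0.2] q [ 1.2   0.28  1.51 -0.    1.36 -0.12]invalid input
invalid input
```

```bash
python3 -m pendant '[{"rz":7.1},{"rz":7.1}]'; echo; python3 -m pendant '[{"dx":0,"dy":0,"dz":0,"rx":0,"ry":0,"rz":7.1,"hand":0.085}]'; echo;  python3 -m pendant --help
```

```text
clock: 0.28
position: [0.142, 0.557, 0.2309]
ee_rot: [-0.0, 0.187, 0.982, -0.0]
contact_force: [1.3, -0.5, -0.2]
width: 0.0852
gripper_force: 0.0
invalid input
invalid input: not JSON, or not a number
```

```bash
python3 -m pendant '[{"rz":7.1,"hand":0.085},{"rz":7.1,"hand":0.085},{"rz":7.1,"hand":0.085},{"rz":7.1,"hand":0.085},{"rz":7.1,"hand":0.085},{"rz":7.1,"hand":0.085},{"rz":7.1,"hand":0.085},{"rz":7.1,"hand":0.085},{"rz":7.1,"hand":0.085},{"rz":7.1,"hand":0.085}]'
```

```text
invalid input
```

```bash
python3 -m pendant '[{"dx":0,"dy":0,"dz":0,"rx":0,"ry":0,"rz":7.1,"hand":0.085},{"dx":0,"dy":0,"dz":0,"rx":0,"ry":0,"rz":7.1,"hand":0.085},{"dx":0,"dy":0,"dz":0,"rx":0,"ry":0,"rz":7.1,"hand":0.085},{"dx":0,"dy":0,"dz":0,"rx":0,"ry":0,"rz":7.1,"hand":0.085},{"dx":0,"dy":0,"dz":0,"rx":0,"ry":0,"rz":7.1,"hand":0.085},{"dx":0,"dy":0,"dz":0,"rx":0,"ry":0,"rz":7.1,"hand":0.085},{"dx":0,"dy":0,"dz":0,"rx":0,"ry":0,"rz":7.1,"hand":0.085},{"dx":0,"dy":0,"dz":0,"rx":0,"ry":0,"rz":7.1,"hand":0.085},{"dx":0,"dy":0,"dz":0,"rx":0,"ry":0,"rz":7.1,"hand":0.085},{"dx":0,"dy":0,"dz":0,"rx":0,"ry":0,"rz":7.1,"hand":0.085},{"dx":0,"dy":0,"dz":0,"rx":0,"ry":0,"rz":7.1,"hand":0.085},{"dx":0,"dy":0,"dz":0,"rx":0,"ry":0,"rz":7.1,"hand":0.085}]' >/dev/null
python3 -m pendant '[{"dx":0,"dy":0,"dz":0,"rx":0,"ry":0,"rz":7.1,"hand":0.085},{"dx":0,"dy":0,"dz":0,"rx":0,"ry":0,"rz":7.1,"hand":0.085},{"dx":0,"dy":0,"dz":0,"rx":0,"ry":0,"rz":4.1,"hand":0.085},{"dx":0,"dy":0,"dz":0,"rx":0,"ry":0,"rz":0,"hand":0.085},{"dx":0,"dy":0,"dz":0,"rx":0,"ry":0,"rz":0,"hand":0.085}]'
python3 to.py .5919 .0099 .19
```

```text
clock: 1.7
position: [0.1421, 0.5571, 0.2311]
ee_rot: [0.0, 0.886, 0.463, -0.0]
contact_force: [0.3, -0.3, 0.2]
width: 0.0848
gripper_force: 0.0
t 1.7 pos [0.1421 0.5571 0.2311] shift mm [-192.6  681.6   41.2] turn [0.   0.02 0.1 ] w 0.0848 gf 0.0 F [ 0.3 -0.3  0.2] q [1.2  0.28 1.51 0.   1.36 1.81]
```

```bash
python3 -m pendant '[{"dx":-0.0107,"dy":0.0379,"dz":0,"rx":0,"ry":0,"rz":0,"hand":0.085},{"dx":-0.0107,"dy":0.0379,"dz":0,"rx":0,"ry":0,"rz":0,"hand":0.085},{"dx":-0.0107,"dy":0.0379,"dz":0,"rx":0,"ry":0,"rz":0,"hand":0.085},{"dx":-0.0107,"dy":0.0379,"dz":0,"rx":0,"ry":0,"rz":0,"hand":0.085},{"dx":-0.0107,"dy":0.0379,"dz":0,"rx":0,"ry":0,"rz":0,"hand":0.085},{"dx":-0.0107,"dy":0.0379,"dz":0,"rx":0,"ry":0,"rz":0,"hand":0.085},{"dx":-0.0107,"dy":0.0379,"dz":0,"rx":0,"ry":0,"rz":0,"hand":0.085},{"dx":-0.0107,"dy":0.0379,"dz":0,"rx":0,"ry":0,"rz":0,"hand":0.085},{"dx":-0.0107,"dy":0.0379,"dz":0,"rx":0,"ry":0,"rz":0,"hand":0.085},{"dx":-0.0107,"dy":0.0379,"dz":0,"rx":0,"ry":0,"rz":0,"hand":0.085},{"dx":-0.0107,"dy":0.0379,"dz":0,"rx":0,"ry":0,"rz":0,"hand":0.085},{"dx":-0.0107,"dy":0.0379,"dz":0,"rx":0,"ry":0,"rz":0,"hand":0.085}]' >/dev/null
python3 -m pendant '[{"dx":-0.0107,"dy":0.0379,"dz":0.005,"rx":0,"ry":0,"rz":0,"hand":0.085},{"dx":-0.0107,"dy":0.0379,"dz":0.005,"rx":0,"ry":0,"rz":0,"hand":0.085},{"dx":-0.0107,"dy":0.0379,"dz":0.005,"rx":0,"ry":0,"rz":0,"hand":0.085},{"dx":-0.0107,"dy":0.0379,"dz":0.01,"rx":0,"ry":0,"rz":0,"hand":0.085},{"dx":-0.0107,"dy":0.0379,"dz":0.01,"rx":0,"ry":0,"rz":0,"hand":0.085},{"dx":-0.0107,"dy":0.0379,"dz":0.005,"rx":0,"ry":0,"rz":0,"hand":0.085},{"dx":0,"dy":0,"dz":0,"rx":0,"ry":0,"rz":0,"hand":0.085},{"dx":0,"dy":0,"dz":0,"rx":0,"ry":0,"rz":0,"hand":0.085}]'
python3 to.py .5919 .0099 .055
```

```text
clock: 3.37
position: [0.5922, 0.007, 0.1901]
ee_rot: [-0.0, 0.887, 0.462, -0.001]
contact_force: [-0.8, 0.3, 1.0]
width: 0.0848
gripper_force: 0.0
t 3.37 pos [0.5922 0.007  0.1901] shift mm [  2.4  -1.7 135.1] turn [-0.08  0.04 -0.11] w 0.0848 gf 0.0 F [-0.8  0.3  1. ] q [-0.11  0.33  1.53  0.    1.28  0.51]
```

```bash
python3 -m pendant '[{"dx":0.0024,"dy":-0.0017,"dz":0.02,"rx":0,"ry":0,"rz":0,"hand":0.085},{"dx":0,"dy":0,"dz":0.023,"rx":0,"ry":0,"rz":0,"hand":0.085},{"dx":0,"dy":0,"dz":0.023,"rx":0,"ry":0,"rz":0,"hand":0.085},{"dx":0,"dy":0,"dz":0.023,"rx":0,"ry":0,"rz":0,"hand":0.085},{"dx":0,"dy":0,"dz":0.023,"rx":0,"ry":0,"rz":0,"hand":0.085},{"dx":0,"dy":0,"dz":0.023,"rx":0,"ry":0,"rz":0,"hand":0.085},{"dx":0,"dy":0,"dz":0,"rx":0,"ry":0,"rz":0,"hand":0.085},{"dx":0,"dy":0,"dz":0,"rx":0,"ry":0,"rz":0,"hand":0.085}]' 
python3 -m pendant '[{"dx":0,"dy":0,"dz":0,"rx":0,"ry":0,"rz":0,"hand":0.05},{"dx":0,"dy":0,"dz":0,"rx":0,"ry":0,"rz":0,"hand":0.036},{"dx":0,"dy":0,"dz":0,"rx":0,"ry":0,"rz":0,"hand":0.02},{"dx":0,"dy":0,"dz":0,"rx":0,"ry":0,"rz":0,"hand":0.02},{"dx":0,"dy":0,"dz":0,"rx":0,"ry":0,"rz":0,"hand":0.02},{"dx":0,"dy":0,"dz":0,"rx":0,"ry":0,"rz":0,"hand":0.02},{"dx":0,"dy":0,"dz":0,"rx":0,"ry":0,"rz":0,"hand":0.02},{"dx":0,"dy":0,"dz":0,"rx":0,"ry":0,"rz":0,"hand":0.02}]' 40
python3 to.py .5209 -.3812 .16
```

```text
clock: 4.03
position: [0.5899, 0.0129, 0.0559]
ee_rot: [-0.001, 0.886, 0.463, -0.001]
contact_force: [0.2, 0.0, 1.0]
width: 0.0846
gripper_force: 0.0
clock: 4.7
position: [0.5921, 0.0117, 0.0574]
ee_rot: [0.0, 0.887, 0.462, 0.001]
contact_force: [-0.3, 0.2, 5.7]
width: 0.0294
gripper_force: 39.1
t 4.7 pos [0.5921 0.0117 0.0574] shift mm [-362.8  166.7 -102.7] turn [ 0.09 -0.07 -0.02] w 0.0294 gf 39.1 F [-0.3  0.2  5.7] q [-0.1   0.44  1.71  0.    0.98  0.51]
```

```bash
python3 -m pendant '[{"dx":0,"dy":0,"dz":-0.01,"rx":0,"ry":0,"rz":0,"hand":0.02},{"dx":0,"dy":0,"dz":-0.025,"rx":0,"ry":0,"rz":0,"hand":0.02},{"dx":0,"dy":0,"dz":-0.03,"rx":0,"ry":0,"rz":0,"hand":0.02},{"dx":0,"dy":0,"dz":-0.03,"rx":0,"ry":0,"rz":0,"hand":0.02},{"dx":-0.018,"dy":0.0083,"dz":-0.008,"rx":0,"ry":0,"rz":0,"hand":0.02},{"dx":-0.03,"dy":0.0138,"dz":0,"rx":0,"ry":0,"rz":0,"hand":0.02},{"dx":-0.03,"dy":0.0138,"dz":0,"rx":0,"ry":0,"rz":0,"hand":0.02},{"dx":-0.03,"dy":0.0138,"dz":0,"rx":0,"ry":0,"rz":0,"hand":0.02},{"dx":-0.03,"dy":0.0138,"dz":0,"rx":0,"ry":0,"rz":0,"hand":0.02},{"dx":-0.03,"dy":0.0138,"dz":0,"rx":0,"ry":0,"rz":0,"hand":0.02},{"dx":-0.03,"dy":0.0138,"dz":0,"rx":0,"ry":0,"rz":0,"hand":0.02},{"dx":-0.03,"dy":0.0138,"dz":0,"rx":0,"ry":0,"rz":0,"hand":0.02}]' 
python3 -m pendant '[{"dx":-0.03,"dy":0.0138,"dz":0,"rx":0,"ry":0,"rz":0,"hand":0.02},{"dx":-0.03,"dy":0.0138,"dz":0,"rx":0,"ry":0,"rz":0,"hand":0.02},{"dx":-0.03,"dy":0.0138,"dz":0,"rx":0,"ry":0,"rz":0,"hand":0.02},{"dx":-0.03,"dy":0.0138,"dz":0,"rx":0,"ry":0,"rz":0,"hand":0.02},{"dx":-0.015,"dy":0.007,"dz":0,"rx":0,"ry":0,"rz":0,"hand":0.02},{"dx":0,"dy":0,"dz":0,"rx":0,"ry":0,"rz":0,"hand":0.02},{"dx":0,"dy":0,"dz":0,"rx":0,"ry":0,"rz":0,"hand":0.02}]' 
python3 to.py .5209 -.3812 .085
```

```text
clock: 5.7
position: [0.546, -0.2366, 0.1595]
ee_rot: [-0.0, 0.887, 0.462, -0.0]
contact_force: [1.4, -0.5, -0.9]
width: 0.0296
gripper_force: 39.6
clock: 6.28
position: [0.5202, -0.3815, 0.1589]
ee_rot: [-0.001, 0.887, 0.462, 0.0]
contact_force: [0.3, 0.4, -0.7]
width: 0.0289
gripper_force: 39.6
t 6.28 pos [ 0.5202 -0.3815  0.1589] shift mm [ 0.6  0.5 73.9] turn [-0.09 -0.07 -0.12] w 0.0289 gf 39.6 F [ 0.3  0.4 -0.7] q [-0.74  0.43  1.46  0.    1.26 -0.13]
```

```bash
python3 -m pendant '[{"dx":0.0003,"dy":0.0005,"dz":0.02,"rx":0,"ry":0,"rz":0,"hand":0.02},{"dx":0,"dy":0,"dz":0.02,"rx":0,"ry":0,"rz":0,"hand":0.02},{"dx":0,"dy":0,"dz":0.02,"rx":0,"ry":0,"rz":0,"hand":0.02},{"dx":0,"dy":0,"dz":0.013,"rx":0,"ry":0,"rz":0,"hand":0.02},{"dx":0,"dy":0,"dz":0,"rx":0,"ry":0,"rz":0,"hand":0.02},{"dx":0,"dy":0,"dz":0,"rx":0,"ry":0,"rz":0,"hand":0.02}]'
python3 - <<'E'
from rig import manip; from h import *
ims=[]
for n,b in(("top",(310,170,110,110)),("scene",(300,120,125,125))):
    x,y,w,h=b; s=390/w
    ims.append(cv2.resize(cv2.cvtColor(manip.get_image(n)["frame"][y:y+h,x:x+w],cv2.COLOR_RGB2BGR),(390,390),interpolation=cv2.INTER_CUBIC))
cv2.imwrite("pics/c4.png",np.hstack(ims))
E
python3 to.py .5209 -.3812 .0664
```

```text
clock: 6.78
position: [0.5212, -0.3794, 0.0859]
ee_rot: [-0.001, 0.886, 0.463, -0.0]
contact_force: [0.8, 0.1, 0.6]
width: 0.0293
gripper_force: 40.8
t 6.88 pos [ 0.5216 -0.3806  0.0873] shift mm [-0.9 -0.3 20.9] turn [ 0.01 -0.01  0.06] w 0.0294 gf 40.6 F [ 0.3 -0.8 -2.4] q [-0.74  0.48  1.55  0.    1.11 -0.13]
```

View pics/c4.png

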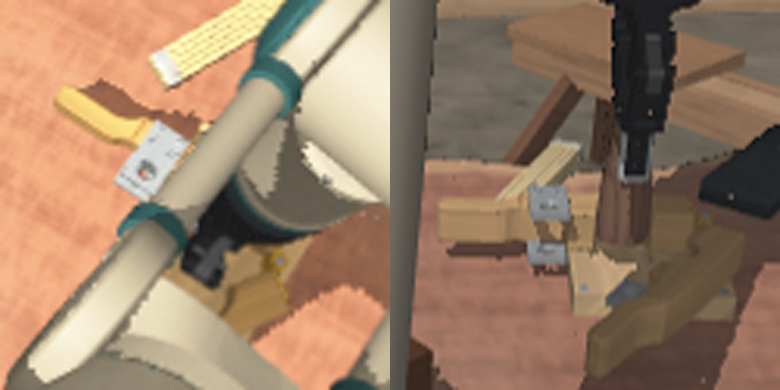

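The picture shows the peg held upright over the recess, with its foot at about (622,243) in the right panel, and the jaw still open. I'll lower it gently.

```bash
python3 -m pendant '[{"dx":-0.0005,"dy":0,"dz":0.004,"rx":0,"ry":0,"rz":0,"hand":0.02},{"dx":0,"dy":0,"dz":0.004,"rx":0,"ry":0,"rz":0,"hand":0.02},{"dx":0,"dy":0,"dz":0.004,"rx":0,"ry":0,"rz":0,"hand":0.02},{"dx":0,"dy":0,"dz":0.002,"rx":0,"ry":0,"rz":0,"hand":0.02},{"dx":0,"dy":0,"dz":0,"rx":0,"ry":0,"rz":0,"hand":0.02}]'
python3 to.py .5209 -.3812 .0664
python3 -m pendant '[{"dx":0,"dy":0,"dz":0.002,"rx":0,"ry":0,"rz":0,"hand":0.02},{"dx":0,"dy":0,"dz":0.002,"rx":0,"ry":0,"rz":0,"hand":0.02},{"dx":0,"dy":0,"dz":0.001,"rx":0,"ry":0,"rz":0,"hand":0.02},{"dx":0,"dy":0,"dz":0,"rx":0,"ry":0,"rz":0,"hand":0.02},{"dx":0,"dy":0,"dz":0,"rx":0,"ry":0,"rz":0,"hand":0.02}]'
python3 to.py .5209 -.3812 .0664
```

```text
clock: 7.3
position: [0.5209, -0.382, 0.0716]
ee_rot: [-0.0, 0.887, 0.462, 0.0]
contact_force: [-0.6, 0.5, -1.7]
width: 0.029
gripper_force: 40.5
t 7.3 pos [ 0.5209 -0.382   0.0716] shift mm [ 0.6 -0.4  5.2] turn [-0.01 -0.02 -0.02] w 0.029 gf 40.5 F [-0.6  0.5 -1.7] q [-0.74  0.5   1.57  0.    1.07 -0.13]
clock: 7.72
position: [0.5209, -0.382, 0.067]
ee_rot: [-0.0, 0.887, 0.462, 0.0]
contact_force: [0.2, 0.9, -1.1]
width: 0.0291
gripper_force: 40.7
t 7.72 pos [ 0.5209 -0.382   0.067 ] shift mm [ 0.7 -0.5  0.6] turn [-0.01 -0.01 -0.02] w 0.0291 gf 40.7 F [ 0.2  0.9 -1.1] q [-0.74  0.5   1.57  0.    1.06 -0.13]
```

```bash
for i in 1 2; do :; done; python3 -m pendant '[{"dx":0,"dy":0,"dz":0.001,"rx":0,"ry":0,"rz":0,"hand":0.02},{"dx":0,"dy":0,"dz":0,"rx":0,"ry":0,"rz":0,"hand":0.02}]'
python3 -m pendant '[{"dx":0,"dy":0,"dz":0.001,"rx":0,"ry":0,"rz":0,"hand":0.02},{"dx":0,"dy":0,"dz":0,"rx":0,"ry":0,"rz":0,"hand":0.02}]'
```

```text
clock: 7.88
position: [0.521, -0.3821, 0.0669]
ee_rot: [0.0, 0.887, 0.462, 0.0]
contact_force: [-2.2, 2.7, 4.2]
width: 0.0291
gripper_force: 40.8
clock: 8.05
position: [0.521, -0.3821, 0.0668]
ee_rot: [0.0, 0.887, 0.462, 0.0]
contact_force: [-2.4, 2.4, 7.8]
width: 0.029
gripper_force: 41.1
```

```bash
python3 -m pendant '[{"dx":0,"dy":0,"dz":-0.001,"rx":0,"ry":0,"rz":0,"hand":0.035},{"dx":0,"dy":0,"dz":0,"rx":0,"ry":0,"rz":0,"hand":0.05},{"dx":0,"dy":0,"dz":0,"rx":0,"ry":0,"rz":0,"hand":0.07},{"dx":0,"dy":0,"dz":0,"rx":0,"ry":0,"rz":0,"hand":0.07},{"dx":0,"dy":0,"dz":-0.01,"rx":0,"ry":0,"rz":0,"hand":0.07},{"dx":0,"dy":0,"dz":-0.03,"rx":0,"ry":0,"rz":0,"hand":0.07},{"dx":0,"dy":0,"dz":-0.04,"rx":0,"ry":0,"rz":0,"hand":0.07},{"dx":0,"dy":0,"dz":-0.03,"rx":0,"ry":0,"rz":0,"hand":0.07},{"dx":0,"dy":0,"dz":0,"rx":0,"ry":0,"rz":0,"hand":0.07}]'
python3 - <<'E'
from h import *
# swing_push at theta .985 and shut; clamp frame
p=[.5209,-.3812,.9617]
for th in(.985,.6,.3,.0):
    c,s=np.cos(th),np.sin(th);x,y=-.057+c*.167-s*.022,s*.167+c*.022
    print(th,"clamp",round(x,4),round(y,4),"world",round(p[0]+np.cos(p[2])*x-np.sin(p[2])*y,4),round(p[1]+np.sin(p[2])*x+np.cos(p[2])*y,4))
E
```

```text
clock: 8.8
position: [0.5243, -0.385, 0.1846]
ee_rot: [0.007, 0.887, 0.462, 0.003]
contact_force: [1.1, -1.0, 1.4]
width: 0.0698
gripper_force: 0.0
0.985 clamp 0.017 0.1513 world 0.4065 -0.2807
0.6 clamp 0.0684 0.1125 world 0.4678 -0.2608
0.3 clamp 0.096 0.0704 world 0.5181 -0.2622
0.0 clamp 0.11 0.022 world 0.5658 -0.2784
```

```bash
python3 -m pendant '[{"dx":0,"dy":-0.02,"dz":0,"rx":0,"ry":0,"rz":0,"hand":0.03},{"dx":0,"dy":-0.03,"dz":0,"rx":0,"ry":0,"rz":0,"hand":0},{"dx":-0.003,"dy":-0.03,"dz":0,"rx":0,"ry":0,"rz":0,"hand":0},{"dx":-0.003,"dy":-0.03,"dz":0,"rx":0,"ry":0,"rz":0,"hand":0},{"dx":0,"dy":-0.03,"dz":0,"rx":0,"ry":0,"rz":0,"hand":0},{"dx":0,"dy":-0.027,"dz":0,"rx":0,"ry":0,"rz":0,"hand":0},{"dx":0,"dy":0,"dz":0,"rx":0,"ry":0,"rz":0,"hand":0},{"dx":0,"dy":0,"dz":0,"rx":0,"ry":0,"rz":0,"hand":0}]'
python3 - <<'E'
from rig import manip; from h import *
import pickle
D={n:manip.get_image(n) for n in("top","scene")}; pickle.dump(D,open("d1.pkl","wb"))
ims=[]
for n,b in(("top",(310,170,110,110)),("scene",(300,130,125,125))):
    x,y,w,h=b
    ims.append(cv2.resize(cv2.cvtColor(D[n]["frame"][y:y+h,x:x+w],cv2.COLOR_RGB2BGR),(390,390),interpolation=cv2.INTER_CUBIC))
cv2.imwrite("pics/c5.png",np.hstack(ims))
E
python3 to.py .3850 -.289 .025
```

```text
clock: 9.47
position: [0.3798, -0.2907, 0.1768]
ee_rot: [0.0, 0.887, 0.462, 0.0]
contact_force: [1.7, 0.0, 0.3]
width: -0.0001
gripper_force: 0.0
t 9.57 pos [ 0.3815 -0.2923  0.1769] shift mm [  4.7   0.6 151.9] turn [ 0.14  0.02 -0.01] w -0.0001 gf 0.0 F [ 0.   0.4 -0.1] q [-0.8   0.17  1.79  0.    1.18 -0.19]
```

View pics/c5.png

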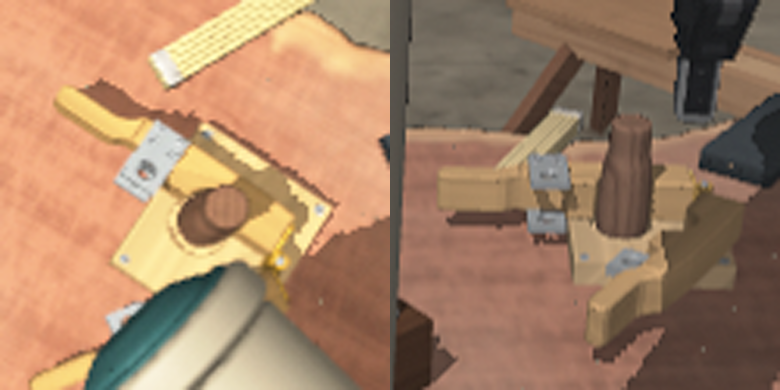

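Run:
```python
import pickle; from h import *
D=pickle.load(open("d1.pkl","rb"))
a=(228/3.545+309.64,207/3.545+169.64); b=((632-390)/3.12+299.66,122/3.12+129.66)
print(tri([ray(D["top"],*a),ray(D["scene"],*b)]),atz(D["top"],*a,.1),atz(D["scene"],*b,.1))
for P in [(.521,-.382,.1)]: print([proj(D[n],P) for n in D],a,b)
# fit circle: peg low rim vs recess rim predicted left/bottom extents in crop (top)
t=np.linspace(0,2*np.pi,200)
for nm,c,r,z in(("recess",(.5209,-.3812),.0225,.018),("pegfoot",(.521,-.382),.019,.018),("neck",(.521,-.382),.015,.1)):
    q=proj(D["top"],np.c_[c[0]+r*np.cos(t),c[1]+r*np.sin(t),0*t+z]); q=(q-[309.64,169.64])*3.545
    print(nm,q.min(0),q.max(0),q.mean(0))
```

```text
[ 0.52167318 -0.3836119   0.09780777] [ 0.52118964 -0.38335144  0.1       ] [ 0.51824589 -0.37986127  0.1       ]
[array([[373.3905203, 228.1203867]]), array([[377.11942358, 168.11857302]])] (373.9559379407616, 228.03210155148093) (377.22410256410257, 168.7625641025641)
recess [168.74028789 191.08860356] [230.77756321 253.04635504] [199.75839466 221.86042522]
pegfoot [174.67031834 195.72576281] [227.05393151 248.04336991] [200.86079977 221.71634904]
neck [203.55457467 184.97897756] [248.40451197 229.7548902 ] [225.97866439 207.22710947]
```

The picture shows the peg upright in the recess: its top is at (228,207) in the left panel and its foot at (622,230) in the right panel. Next I lower the closed fingers outside the swing handle.

```bash
python3 -m pendant '[{"dx":0.001,"dy":-0.001,"dz":0.02,"rx":0,"ry":0,"rz":0,"hand":0},{"dx":0,"dy":0,"dz":0.025,"rx":0,"ry":0,"rz":0,"hand":0},{"dx":0,"dy":0,"dz":0.025,"rx":0,"ry":0,"rz":0,"hand":0},{"dx":0,"dy":0,"dz":0.025,"rx":0,"ry":0,"rz":0,"hand":0},{"dx":0,"dy":0,"dz":0.025,"rx":0,"ry":0,"rz":0,"hand":0},{"dx":0,"dy":0,"dz":0.02,"rx":0,"ry":0,"rz":0,"hand":0},{"dx":0,"dy":0,"dz":0.012,"rx":0,"ry":0,"rz":0,"hand":0},{"dx":0,"dy":0,"dz":0,"rx":0,"ry":0,"rz":0,"hand":0},{"dx":0,"dy":0,"dz":0,"rx":0,"ry":0,"rz":0,"hand":0}]'
cat > arc.py <<'E'
from rig import manip; from h import *
p=np.array([.5209,-.3812]); a=.9617; M=np.array([[np.cos(a),np.sin(a)],[-np.sin(a),np.cos(a)]])
c=M@(manip.get_state()["position"][:2]-p); print("clamp coords",c)
for th in(.9,.8,.7,.6,.5,.4,.3,.2,.15,.1,.05,0):
    o=.022+(.011*np.sin(th)+.0145*np.cos(th)); n=np.array([-.057+.167*np.cos(th)-o*np.sin(th),.167*np.sin(th)+o*np.cos(th)])
    d=n-c; print(th,n.round(4),"dx,dy",(d[0]*1000).round(1),(-d[1]*1000).round(1)); c=n
E
python3 arc.py
```

```text
clock: 10.32
position: [0.381, -0.2906, 0.0236]
ee_rot: [-0.0, 0.887, 0.462, -0.0]
contact_force: [1.2, -0.3, 0.6]
width: 0.0001
gripper_force: 0.0
clamp coords [-0.00570843  0.16655461]
0.9 [0.0158 0.1554] dx,dy 21.5 11.1
0.8 [0.0307 0.1477] dx,dy 14.9 7.8
0.7 [0.0448 0.1383] dx,dy 14.2 9.3
0.6 [0.0581 0.1275] dx,dy 13.3 10.9
0.5 [0.0704 0.1152] dx,dy 12.2 12.3
0.4 [0.0814 0.1015] dx,dy 11.0 13.6
0.3 [0.091  0.0867] dx,dy 9.6 14.8
0.2 [0.099  0.0708] dx,dy 8.1 15.9
0.15 [0.1024 0.0625] dx,dy 3.4 8.3
0.1 [0.1054 0.054 ] dx,dy 3.0 8.5
0.05 [0.1079 0.0453] dx,dy 2.5 8.7
0 [0.11   0.0365] dx,dy 2.1 8.8
```

```bash
python3 -m pendant '[{"dx":0.0107,"dy":0.0055,"dz":0,"rx":0,"ry":0,"rz":0,"hand":0},{"dx":0.0107,"dy":0.0055,"dz":0,"rx":0,"ry":0,"rz":0,"hand":0},{"dx":0.0149,"dy":0.0078,"dz":0,"rx":0,"ry":0,"rz":0,"hand":0},{"dx":0.0142,"dy":0.0093,"dz":0,"rx":0,"ry":0,"rz":0,"hand":0},{"dx":0.0133,"dy":0.0109,"dz":0,"rx":0,"ry":0,"rz":0,"hand":0},{"dx":0.0122,"dy":0.0123,"dz":0,"rx":0,"ry":0,"rz":0,"hand":0},{"dx":0.011,"dy":0.0136,"dz":0,"rx":0,"ry":0,"rz":0,"hand":0},{"dx":0.0096,"dy":0.0148,"dz":0,"rx":0,"ry":0,"rz":0,"hand":0},{"dx":0.0081,"dy":0.0159,"dz":0,"rx":0,"ry":0,"rz":0,"hand":0},{"dx":0.0034,"dy":0.0083,"dz":0,"rx":0,"ry":0,"rz":0,"hand":0},{"dx":0,"dy":0,"dz":0,"rx":0,"ry":0,"rz":0,"hand":0}]'
python3 -m pendant '[{"dx":0.003,"dy":0.0085,"dz":0,"rx":0,"ry":0,"rz":0,"hand":0},{"dx":0.0025,"dy":0.0067,"dz":0,"rx":0,"ry":0,"rz":0,"hand":0},{"dx":0.001,"dy":0.004,"dz":0,"rx":0,"ry":0,"rz":0,"hand":0},{"dx":0,"dy":0,"dz":0,"rx":0,"ry":0,"rz":0,"hand":0},{"dx":0,"dy":0,"dz":0,"rx":0,"ry":0,"rz":0,"hand":0}]'
python3 arc.py | head -1
```

```text
clock: 11.23
position: [0.5311, -0.2612, 0.0253]
ee_rot: [0.002, 0.886, 0.463, 0.001]
contact_force: [0.0, -0.3, 0.4]
width: -0.0
gripper_force: 0.0
clock: 11.65
position: [0.5467, -0.2666, 0.0242]
ee_rot: [-0.0, 0.887, 0.462, -0.0]
contact_force: [0.2, 0.6, -0.9]
width: -0.0001
gripper_force: 0.0
clamp coords [0.10875468 0.04443167]
```

Continue in small steps until it bears on the peg.

```bash
python3 -m pendant '[{"dx":0.0005,"dy":0.003,"dz":0,"rx":0,"ry":0,"rz":0,"hand":0},{"dx":0.0005,"dy":0.003,"dz":0,"rx":0,"ry":0,"rz":0,"hand":0},{"dx":0,"dy":0,"dz":0,"rx":0,"ry":0,"rz":0,"hand":0},{"dx":0,"dy":0,"dz":0,"rx":0,"ry":0,"rz":0,"hand":0}]';python3 arc.py | head -1
python3 -m pendant '[{"dx":0,"dy":0.002,"dz":0,"rx":0,"ry":0,"rz":0,"hand":0},{"dx":0,"dy":0,"dz":0,"rx":0,"ry":0,"rz":0,"hand":0},{"dx":0,"dy":0,"dz":0,"rx":0,"ry":0,"rz":0,"hand":0}]';python3 arc.py | head -1
```

```text
clock: 11.98
position: [0.5524, -0.2692, 0.0243]
ee_rot: [0.0, 0.887, 0.462, 0.0]
contact_force: [-0.4, -0.2, -0.1]
width: -0.0
gripper_force: 0.0
clamp coords [0.1098891  0.03823194]
clock: 12.23
position: [0.554, -0.2703, 0.0243]
ee_rot: [0.0, 0.887, 0.462, 0.0]
contact_force: [0.2, -0.1, 0.4]
width: 0.0004
gripper_force: 0.0
clamp coords [0.1099311  0.03629564]
```

```bash
python3 -m pendant '[{"dx":0,"dy":0.0015,"dz":0,"rx":0,"ry":0,"rz":0,"hand":0},{"dx":0,"dy":0,"dz":0,"rx":0,"ry":0,"rz":0,"hand":0},{"dx":0,"dy":0,"dz":0,"rx":0,"ry":0,"rz":0,"hand":0}]'|grep -E "pos|force";
python3 -m pendant '[{"dx":0,"dy":0.0015,"dz":0,"rx":0,"ry":0,"rz":0,"hand":0},{"dx":0,"dy":0,"dz":0,"rx":0,"ry":0,"rz":0,"hand":0},{"dx":0,"dy":0,"dz":0,"rx":0,"ry":0,"rz":0,"hand":0}]'|grep -E "pos|force";python3 arc.py | head -1
python3 - <<'E'
from rig import manip; from h import *
import pickle
D={n:manip.get_image(n) for n in("top","scene")}; pickle.dump(D,open("d2.pkl","wb"))
ims=[]
for n,b in(("top",(310,170,110,110)),("scene",(300,130,125,125))):
    x,y,w,h=b
    ims.append(cv2.resize(cv2.cvtColor(D[n]["frame"][y:y+h,x:x+w],cv2.COLOR_RGB2BGR),(390,390),interpolation=cv2.INTER_CUBIC))
cv2.imwrite("pics/c6.png",np.hstack(ims))
E
```

```text
position: [0.5553, -0.2711, 0.0243]
contact_force: [0.7, -0.2, -0.1]
gripper_force: 0.0
position: [0.5565, -0.272, 0.0243]
contact_force: [-0.7, 1.0, -0.2]
gripper_force: 0.0
clamp coords [0.10995978 0.03325666]
```

View pics/c6.png

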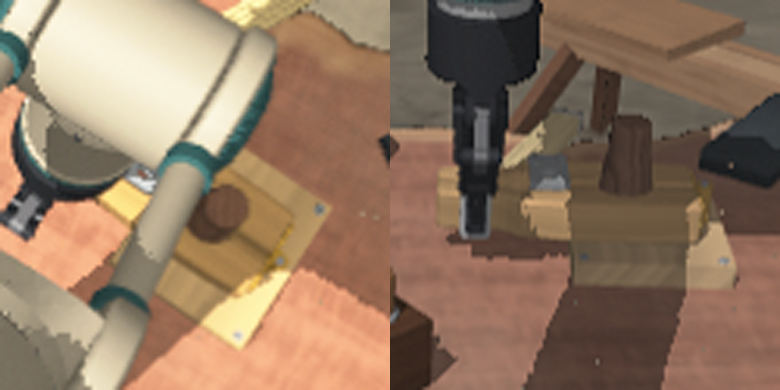

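The jaw looks nearly shut around the peg, with the finger on the handle at (475,215) in the right panel. I push on until there is a clear reaction force.

```bash
python3 -m pendant '[{"dx":0,"dy":0.0015,"dz":0,"rx":0,"ry":0,"rz":0,"hand":0},{"dx":0,"dy":0,"dz":0,"rx":0,"ry":0,"rz":0,"hand":0},{"dx":0,"dy":0,"dz":0,"rx":0,"ry":0,"rz":0,"hand":0}]'|grep -E "pos|force";
python3 -m pendant '[{"dx":0,"dy":0.0015,"dz":0,"rx":0,"ry":0,"rz":0,"hand":0},{"dx":0,"dy":0,"dz":0,"rx":0,"ry":0,"rz":0,"hand":0},{"dx":0,"dy":0,"dz":0,"rx":0,"ry":0,"rz":0,"hand":0}]'|grep -E "pos|force";python3 arc.py | head -1
```

```text
position: [0.557, -0.2723, 0.0242]
contact_force: [-2.0, 1.5, 3.2]
gripper_force: 1.4
position: [0.5573, -0.2724, 0.0242]
contact_force: [-3.8, 2.7, 4.0]
gripper_force: 2.8
clamp coords [0.11002494 0.03241177]
```

```bash
python3 -m pendant '[{"dx":0,"dy":0.003,"dz":0,"rx":0,"ry":0,"rz":0,"hand":0},{"dx":0,"dy":0,"dz":0,"rx":0,"ry":0,"rz":0,"hand":0},{"dx":0,"dy":0,"dz":0,"rx":0,"ry":0,"rz":0,"hand":0},{"dx":0,"dy":0,"dz":0,"rx":0,"ry":0,"rz":0,"hand":0}]'|grep -E "pos|force";python3 arc.py | head -1
python3 -m pendant '[{"dx":0,"dy":-0.012,"dz":0,"rx":0,"ry":0,"rz":0,"hand":0},{"dx":0,"dy":-0.015,"dz":-0.01,"rx":0,"ry":0,"rz":0,"hand":0},{"dx":0,"dy":-0.01,"dz":-0.03,"rx":0,"ry":0,"rz":0,"hand":0},{"dx":0,"dy":-0.01,"dz":-0.04,"rx":0,"ry":0,"rz":0,"hand":0},{"dx":0,"dy":-0.01,"dz":-0.04,"rx":0,"ry":0,"rz":0,"hand":0.02},{"dx":0,"dy":0,"dz":-0.04,"rx":0,"ry":0,"rz":0,"hand":0.05},{"dx":0,"dy":0,"dz":0,"rx":0,"ry":0,"rz":0,"hand":0.05},{"dx":0,"dy":0,"dz":0,"rx":0,"ry":0,"rz":0,"hand":0.05}]'
python3 to.py .463 -.1345 .055;  python3 to.py .463 -.1345 .055 5.5
```

```text
position: [0.5576, -0.2726, 0.0241]
contact_force: [-7.5, 6.8, 7.4]
gripper_force: 5.2
clamp coords [0.11006448 0.03206011]
clock: 14.33
position: [0.5168, -0.2442, 0.1876]
ee_rot: [0.004, 0.887, 0.462, 0.002]
contact_force: [-0.4, 0.3, -0.6]
width: 0.0482
gripper_force: 0.0
t 14.33 pos [ 0.5168 -0.2442  0.1876] shift mm [  59.1 -108.1  131.7] turn [ 0.51 -0.02 -0.01] w 0.0482 gf 0.0 F [-0.4  0.3 -0.6] q [-0.56  0.29  1.59 -0.    1.25  0.05]
t 14.33 pos [ 0.5168 -0.2442  0.1876] shift mm [  59.1 -108.1  131.7] turn [  0.5    0.16 -40.41] w 0.0482 gf 0.0 F [-0.4  0.3 -0.6] q [-0.56  0.29  1.59 -0.    1.25  0.05]
```

```bash
python3 -m pendant '[{"dx":0.018,"dy":-0.03,"dz":0.007,"rx":0,"ry":0,"rz":0,"hand":0.055},{"dx":0.02,"dy":-0.036,"dz":0.01,"rx":0,"ry":0,"rz":0,"hand":0.055},{"dx":0.016,"dy":-0.028,"dz":0.01,"rx":0,"ry":0,"rz":0,"hand":0.055},{"dx":0.005,"dy":-0.012,"dz":0.01,"rx":0,"ry":0,"rz":0,"hand":0.055},{"dx":0,"dy":0,"dz":0,"rx":0,"ry":0,"rz":0,"hand":0.055},{"dx":0,"dy":0,"dz":0,"rx":0,"ry":0,"rz":0,"hand":0.055},{"dx":0,"dy":0,"dz":0,"rx":0,"ry":0,"rz":0,"hand":0.055}]'
python3 to.py .4647 -.1357 .060
```

```text
clock: 14.92
position: [0.463, -0.1355, 0.1474]
ee_rot: [0.001, 0.887, 0.462, 0.0]
contact_force: [0.0, -0.3, -0.1]
width: 0.0551
gripper_force: 0.0
t 14.92 pos [ 0.463  -0.1355  0.1474] shift mm [ 0.8  1.3 87.4] turn [ 0.09  0.01 -0.02] w 0.0551 gf 0.0 F [ 0.  -0.3 -0.1] q [-0.43  0.2   1.83 -0.    1.11  0.18]
```

```bash
python3 -m pendant '[{"dx":0.0008,"dy":0.001,"dz":0.02,"rx":0,"ry":0,"rz":0,"hand":0.055},{"dx":0,"dy":0,"dz":0.025,"rx":0,"ry":0,"rz":0,"hand":0.055},{"dx":0,"dy":0,"dz":0.025,"rx":0,"ry":0,"rz":0,"hand":0.055},{"dx":0,"dy":0,"dz":0.017,"rx":0,"ry":0,"rz":0,"hand":0.055},{"dx":0,"dy":0,"dz":0,"rx":0,"ry":0,"rz":0,"hand":0.055},{"dx":0,"dy":0,"dz":0,"rx":0,"ry":0,"rz":0,"hand":0.055}]'
python3 -m pendant '[{"dx":0,"dy":0,"dz":0,"rx":0,"ry":0,"rz":0,"hand":0.04},{"dx":0,"dy":0,"dz":0,"rx":0,"ry":0,"rz":0,"hand":0.028},{"dx":0,"dy":0,"dz":0,"rx":0,"ry":0,"rz":0,"hand":0.022},{"dx":0,"dy":0,"dz":0,"rx":0,"ry":0,"rz":0,"hand":0.01},{"dx":0,"dy":0,"dz":0,"rx":0,"ry":0,"rz":0,"hand":0.01},{"dx":0,"dy":0,"dz":0,"rx":0,"ry":0,"rz":0,"hand":0.01},{"dx":0,"dy":0,"dz":0,"rx":0,"ry":0,"rz":0,"hand":0.01}]' 40
python3 to.py .5524 -.336 .16
```

```text
clock: 15.42
position: [0.4638, -0.1354, 0.0601]
ee_rot: [-0.0, 0.887, 0.462, -0.0]
contact_force: [0.1, 0.1, -0.4]
width: 0.0549
gripper_force: 0.0
clock: 16.0
position: [0.4642, -0.1348, 0.0617]
ee_rot: [0.001, 0.887, 0.463, 0.001]
contact_force: [0.0, -1.4, 6.9]
width: 0.0166
gripper_force: 39.2
t 16.0 pos [ 0.4642 -0.1348  0.0617] shift mm [-114.5  187.7  -97.8] turn [ 0.19 -0.02  0.  ] w 0.0166 gf 39.2 F [ 0.  -1.4  6.9] q [-0.43  0.3   1.95 -0.    0.89  0.18]
```

```bash
python3 -m pendant '[{"dx":0,"dy":0,"dz":-0.01,"rx":0,"ry":0,"rz":0,"hand":0.01},{"dx":0,"dy":0,"dz":-0.02,"rx":0,"ry":0,"rz":0,"hand":0.01},{"dx":0,"dy":0,"dz":-0.025,"rx":0,"ry":0,"rz":0,"hand":0.01},{"dx":0,"dy":0,"dz":-0.03,"rx":0,"ry":0,"rz":0,"hand":0.01},{"dx":0,"dy":0,"dz":-0.013,"rx":0,"ry":0,"rz":0,"hand":0.01},{"dx":-0.01,"dy":0.0164,"dz":0,"rx":0,"ry":0,"rz":0,"hand":0.01},{"dx":-0.018,"dy":0.0295,"dz":0,"rx":0,"ry":0,"rz":0,"hand":0.01},{"dx":-0.02,"dy":0.0328,"dz":0,"rx":0,"ry":0,"rz":0,"hand":0.01},{"dx":-0.02,"dy":0.0328,"dz":0,"rx":0,"ry":0,"rz":0,"hand":0.01},{"dx":-0.02,"dy":0.0328,"dz":0,"rx":0,"ry":0,"rz":0,"hand":0.01},{"dx":-0.018,"dy":0.029,"dz":0,"rx":0,"ry":0,"rz":0,"hand":0.01},{"dx":-0.0085,"dy":0.0144,"dz":0,"rx":0,"ry":0,"rz":0,"hand":0.01}]'
python3 -m pendant '[{"dx":0,"dy":0,"dz":0.02,"rx":0,"ry":0,"rz":0,"hand":0.01},{"dx":0,"dy":0,"dz":0.015,"rx":0,"ry":0,"rz":0,"hand":0.01},{"dx":0,"dy":0,"dz":0,"rx":0,"ry":0,"rz":0,"hand":0.01},{"dx":0,"dy":0,"dz":0,"rx":0,"ry":0,"rz":0,"hand":0.01}]'
python3 to.py .5524 -.336 .12
python3 - <<'E'
from rig import manip; from h import *
import pickle
D={n:manip.get_image(n) for n in("top","scene")}; pickle.dump(D,open("d3.pkl","wb"))
ims=[]
for n,b in(("top",(320,180,80,80)),("scene",(320,140,80,80))):
    x,y,w,h=b
    ims.append(cv2.resize(cv2.cvtColor(D[n]["frame"][y:y+h,x:x+w],cv2.COLOR_RGB2BGR),(400,400),interpolation=cv2.INTER_CUBIC))
cv2.imwrite("pics/c7.png",np.hstack(ims))
E
```

```text
clock: 17.0
position: [0.5526, -0.3397, 0.1578]
ee_rot: [0.001, 0.887, 0.462, -0.0]
contact_force: [0.1, 0.3, -1.6]
width: 0.0172
gripper_force: 39.5
clock: 17.33
position: [0.5505, -0.3348, 0.1223]
ee_rot: [-0.002, 0.887, 0.462, -0.001]
contact_force: [-0.5, -0.0, -0.8]
width: 0.0168
gripper_force: 39.5
t 17.33 pos [ 0.5505 -0.3348  0.1223] shift mm [0.1 2.3 2.3] turn [-0.2  -0.02 -0.01] w 0.0168 gf 39.5 F [-0.5 -0.  -0.8] q [-0.65  0.45  1.51  0.    1.18 -0.05]
```

View pics/c7.png

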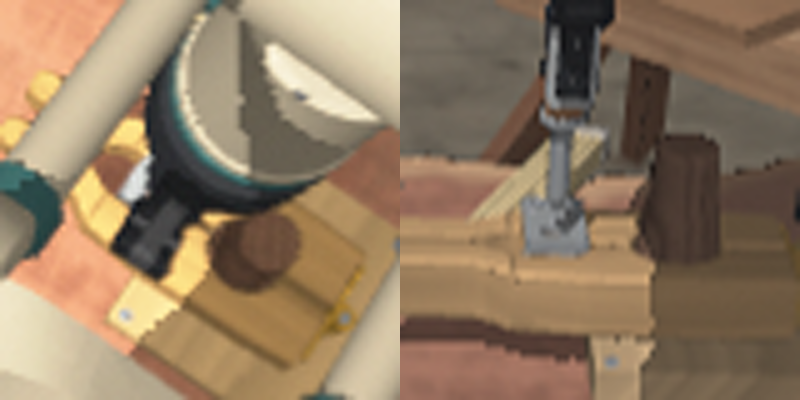

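Run:
```python
from h import *; import pickle
ims=[]
for f in("d0","d3"):
    D=pickle.load(open(f+".pkl","rb"))
    ims.append(cv2.resize(cv2.cvtColor(D["scene"]["frame"][160:200,330:370],cv2.COLOR_RGB2BGR),(400,400),interpolation=cv2.INTER_CUBIC))
cv2.imwrite("pics/c8.png",np.hstack(ims))
D=pickle.load(open("d3.pkl","rb"))
T=np.array([.5505,-.3348])
for n,P in(("tip",(*T,.0666)),("collar",(*T,.1106)),("estHole",(.5524,-.336,.056))): print(n,((proj(D["scene"],P)[0]-[330,160])*10+5).round(0))
```

```text
tip [214. 222.]
collar [227.  43.]
estHole [210. 260.]
```

View pics/c8.png

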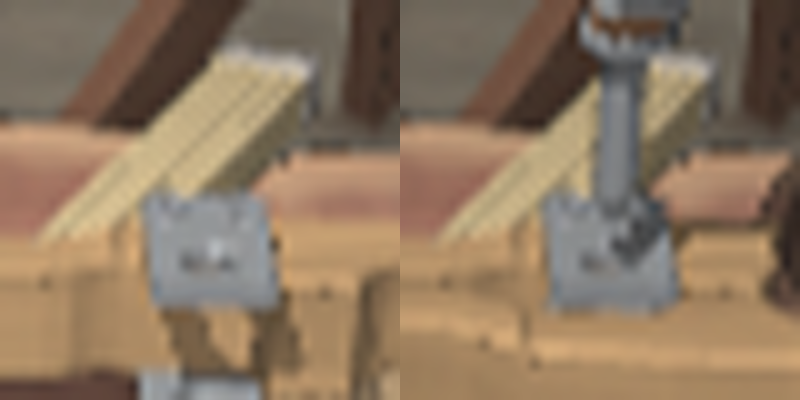

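The hole in the upper strap sits at (208,260) and the pin tip at (617,210) in the right panel. Both match the prediction within about 1 mm, so I read the settled pose and align.

```bash
python3 to.py .5524 -.336 .108;  python3 -m pendant '[{"dx":0,"dy":0,"dz":0.002,"rx":0,"ry":0,"rz":0,"hand":0.01},{"dx":0,"dy":0,"dz":0,"rx":0,"ry":0,"rz":0,"hand":0.01},{"dx":0,"dy":0,"dz":0,"rx":0,"ry":0,"rz":0,"hand":0.01}]' >/dev/null; python3 to.py .5524 -.336 .108
```

```text
t 17.43 pos [ 0.5518 -0.3355  0.1242] shift mm [-0.1  0.8 16.2] turn [ 0.06 -0.    0.01] w 0.0172 gf 39.5 F [ 0.5 -0.5 -0.1] q [-0.65  0.45  1.51  0.    1.18 -0.05]
t 17.68 pos [ 0.5517 -0.3355  0.1222] shift mm [-0.   0.9 14.2] turn [ 0.07 -0.    0.01] w 0.0169 gf 39.5 F [-0.1 -0.1  0.2] q [-0.65  0.45  1.51  0.    1.18 -0.05]
```

```bash
python3 -m pendant '[{"dx":0,"dy":0.0008,"dz":0.003,"rx":0,"ry":0,"rz":0,"hand":0.01},{"dx":0,"dy":0,"dz":0.004,"rx":0,"ry":0,"rz":0,"hand":0.01},{"dx":0,"dy":0,"dz":0.003,"rx":0,"ry":0,"rz":0,"hand":0.01},{"dx":0,"dy":0,"dz":0.002,"rx":0,"ry":0,"rz":0,"hand":0.01},{"dx":0,"dy":0,"dz":0,"rx":0,"ry":0,"rz":0,"hand":0.01}]'; python3 -m pendant '[{"dx":0,"dy":0,"dz":0.002,"rx":0,"ry":0,"rz":0,"hand":0.01},{"dx":0,"dy":0,"dz":0.002,"rx":0,"ry":0,"rz":0,"hand":0.01},{"dx":0,"dy":0,"dz":0,"rx":0,"ry":0,"rz":0,"hand":0.01}]';  python3 to.py .5524 -.336 .0677
```

```text
clock: 18.1
position: [0.5516, -0.3357, 0.1085]
ee_rot: [-0.001, 0.887, 0.462, -0.0]
contact_force: [-0.2, 0.0, -0.6]
width: 0.017
gripper_force: 39.5
clock: 18.35
position: [0.552, -0.336, 0.105]
ee_rot: [-0.0, 0.887, 0.462, 0.0]
contact_force: [0.1, 0.6, -0.5]
width: 0.0171
gripper_force: 39.5
t 18.35 pos [ 0.552 -0.336  0.105] shift mm [ 0.2  0.3 37.3] turn [-0.01 -0.01 -0.01] w 0.0171 gf 39.5 F [ 0.1  0.6 -0.5] q [-0.65  0.47  1.53  0.    1.14 -0.05]
```

```bash
python3 -m pendant '[{"dx":0,"dy":0,"dz":0.003,"rx":0,"ry":0,"rz":0,"hand":0.01},{"dx":0,"dy":0,"dz":0.003,"rx":0,"ry":0,"rz":0,"hand":0.01},{"dx":0,"dy":0,"dz":0,"rx":0,"ry":0,"rz":0,"hand":0.01}]'|grep -E "pos|contact"; python3 -m pendant '[{"dx":0,"dy":0,"dz":0.003,"rx":0,"ry":0,"rz":0,"hand":0.01},{"dx":0,"dy":0,"dz":0.003,"rx":0,"ry":0,"rz":0,"hand":0.01},{"dx":0,"dy":0,"dz":0,"rx":0,"ry":0,"rz":0,"hand":0.01}]'|grep -E "pos|contact"; python3 -m pendant '[{"dx":0,"dy":0,"dz":0.003,"rx":0,"ry":0,"rz":0,"hand":0.01},{"dx":0,"dy":0,"dz":0.003,"rx":0,"ry":0,"rz":0,"hand":0.01},{"dx":0,"dy":0,"dz":0,"rx":0,"ry":0,"rz":0,"hand":0.01}]'|grep -E "pos|contact"
```

```text
position: [0.5521, -0.336, 0.0988]
contact_force: [1.0, -0.1, -0.1]
position: [0.5521, -0.3361, 0.0928]
contact_force: [0.5, -0.7, -1.5]
position: [0.5521, -0.3361, 0.0869]
contact_force: [0.9, -1.2, -1.6]
```

```bash
python3 -m pendant '[{"dx":0,"dy":0,"dz":0.003,"rx":0,"ry":0,"rz":0,"hand":0.01},{"dx":0,"dy":0,"dz":0.003,"rx":0,"ry":0,"rz":0,"hand":0.01},{"dx":0,"dy":0,"dz":0,"rx":0,"ry":0,"rz":0,"hand":0.01}]'|grep -E "pos|contact"; python3 -m pendant '[{"dx":0,"dy":0,"dz":0.003,"rx":0,"ry":0,"rz":0,"hand":0.01},{"dx":0,"dy":0,"dz":0.003,"rx":0,"ry":0,"rz":0,"hand":0.01},{"dx":0,"dy":0,"dz":0,"rx":0,"ry":0,"rz":0,"hand":0.01}]'|grep -E "pos|contact"; python3 -m pendant '[{"dx":0,"dy":0,"dz":0.003,"rx":0,"ry":0,"rz":0,"hand":0.01},{"dx":0,"dy":0,"dz":0.002,"rx":0,"ry":0,"rz":0,"hand":0.01},{"dx":0,"dy":0,"dz":0,"rx":0,"ry":0,"rz":0,"hand":0.01}]'|grep -E "pos|contact"
```

```text
position: [0.5522, -0.3361, 0.0809]
contact_force: [1.4, -1.8, -2.0]
position: [0.5523, -0.3362, 0.0749]
contact_force: [2.4, -1.7, -2.1]
position: [0.5523, -0.3362, 0.0701]
contact_force: [1.2, -1.6, -0.8]
```

```bash
python3 -m pendant '[{"dx":0,"dy":0,"dz":0.0015,"rx":0,"ry":0,"rz":0,"hand":0.01},{"dx":0,"dy":0,"dz":0.001,"rx":0,"ry":0,"rz":0,"hand":0.01},{"dx":0,"dy":0,"dz":0,"rx":0,"ry":0,"rz":0,"hand":0.01}]'|grep -E "pos|contact"; python3 -m pendant '[{"dx":0,"dy":0,"dz":0.001,"rx":0,"ry":0,"rz":0,"hand":0.01},{"dx":0,"dy":0,"dz":0,"rx":0,"ry":0,"rz":0,"hand":0.01}]'|grep -E "pos|contact"; python3 -m pendant '[{"dx":0,"dy":0,"dz":0.001,"rx":0,"ry":0,"rz":0,"hand":0.01},{"dx":0,"dy":0,"dz":0,"rx":0,"ry":0,"rz":0,"hand":0.01}]'|grep -E "pos|contact"
```

```text
position: [0.5523, -0.3362, 0.068]
contact_force: [1.7, -2.1, -0.1]
position: [0.5524, -0.3363, 0.0678]
contact_force: [1.2, -2.0, 4.0]
position: [0.5524, -0.3363, 0.0677]
contact_force: [0.2, -1.2, 8.9]
```

The pin is seated: the TCP is at 0.0677, as predicted. Now I release it, raise the arm and check how close the rule is.

```bash
python3 -m pendant '[{"dx":0,"dy":0,"dz":-0.001,"rx":0,"ry":0,"rz":0,"hand":0.025},{"dx":0,"dy":0,"dz":0,"rx":0,"ry":0,"rz":0,"hand":0.04},{"dx":0,"dy":0,"dz":0,"rx":0,"ry":0,"rz":0,"hand":0.05},{"dx":0,"dy":0,"dz":0,"rx":0,"ry":0,"rz":0,"hand":0.05},{"dx":0,"dy":0,"dz":-0.01,"rx":0,"ry":0,"rz":0,"hand":0.05},{"dx":0,"dy":0,"dz":-0.025,"rx":0,"ry":0,"rz":0,"hand":0.05},{"dx":0,"dy":0,"dz":-0.03,"rx":0,"ry":0,"rz":0,"hand":0.05},{"dx":0,"dy":0,"dz":-0.02,"rx":0,"ry":0,"rz":0,"hand":0.05},{"dx":0,"dy":0,"dz":0,"rx":0,"ry":0,"rz":0,"hand":0.05},{"dx":0,"dy":0,"dz":0,"rx":0,"ry":0,"rz":0,"hand":0.05}]'
python3 - <<'E'
import pickle; from h import *
D=pickle.load(open("d0.pkl","rb"))
a=.9617;M=np.array([[np.cos(a),np.sin(a)],[-np.sin(a),np.cos(a)]])
for x,y in((608,140),(622,165),(636,160)):
    w=atz(D["top"],x/3+149.67,y/3+139.67,.016)[:2]; print(w, "clamp",M@(w-[.5209,-.3812]))
w=np.array([.5209,-.3812])+M.T@[.113,0]; print("sq",w)
E
python3 to.py .5856 -.2885 .16
```

```text
clock: 21.27
position: [0.5527, -0.3364, 0.1538]
ee_rot: [0.001, 0.887, 0.462, 0.001]
contact_force: [-0.0, 1.0, -0.7]
width: 0.0501
gripper_force: 0.0
[ 0.64212647 -0.35146446] clamp [ 0.09374494 -0.08241326]
[ 0.61976106 -0.36269179] clamp [ 0.07174083 -0.07049338]
[ 0.62403585 -0.37509099] clamp [ 0.06401716 -0.08109333]
sq [ 0.5855503  -0.28852131]
t 21.27 pos [ 0.5527 -0.3364  0.1538] shift mm [58.1 -0.4 -6.2] turn [ 0.17 -0.   -0.01] w 0.0501 gf 0.0 F [-0.   1.  -0.7] q [-0.65  0.43  1.47  0.    1.24 -0.05]
```

```bash
python3 -m pendant '[{"dx":0.018,"dy":0,"dz":0,"rx":0,"ry":0,"rz":0,"hand":0.074},{"dx":0.02,"dy":0,"dz":0,"rx":0,"ry":0,"rz":0,"hand":0.074},{"dx":0.02,"dy":0,"dz":0,"rx":0,"ry":0,"rz":0,"hand":0.074},{"dx":0,"dy":0,"dz":0,"rx":0,"ry":0,"rz":0,"hand":0.074},{"dx":0,"dy":0,"dz":0,"rx":0,"ry":0,"rz":0,"hand":0.074},{"dx":0,"dy":0,"dz":0.02,"rx":0,"ry":0,"rz":0,"hand":0.074},{"dx":0,"dy":0,"dz":0.025,"rx":0,"ry":0,"rz":0,"hand":0.074},{"dx":0,"dy":0,"dz":0.025,"rx":0,"ry":0,"rz":0,"hand":0.074},{"dx":0,"dy":0,"dz":0.015,"rx":0,"ry":0,"rz":0,"hand":0.074},{"dx":0,"dy":0,"dz":0,"rx":0,"ry":0,"rz":0,"hand":0.074},{"dx":0,"dy":0,"dz":0,"rx":0,"ry":0,"rz":0,"hand":0.074}]'
python3 to.py .5856 -.2885 .022
python3 - <<'E'
from rig import manip; from h import *
x,y,w,h=290,120,130,110
cv2.imwrite("pics/c9.png",cv2.resize(cv2.cvtColor(manip.get_image("scene")["frame"][y:y+h,x:x+w],cv2.COLOR_RGB2BGR),(650,550),interpolation=cv2.INTER_CUBIC))
E
```

```text
clock: 22.18
position: [0.5839, -0.2887, 0.0656]
ee_rot: [-0.001, 0.887, 0.462, -0.001]
contact_force: [0.6, -0.8, 0.3]
width: 0.0739
gripper_force: 0.0
t 22.18 pos [ 0.5839 -0.2887  0.0656] shift mm [ 1.1  1.4 43.6] turn [-0.19  0.03 -0.06] w 0.0739 gf 0.0 F [ 0.6 -0.8  0.3] q [-0.57  0.51  1.56 -0.    1.07  0.04]
```

View pics/c9.png

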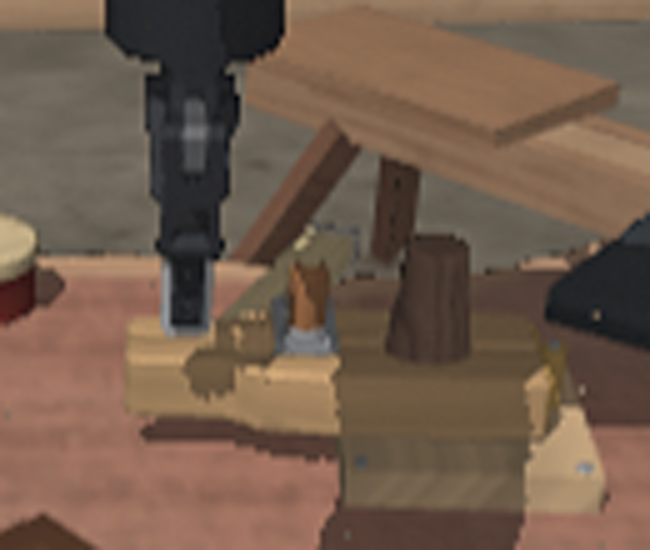

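The pin is fully down at (307,320), the peg upright at (430,300), and the fingers are over the handles at (188,330). I lower the fingers and squeeze.

```bash
python3 -m pendant '[{"dx":0,"dy":0,"dz":0.008,"rx":0,"ry":0,"rz":0,"hand":0.074},{"dx":0,"dy":0,"dz":0.01,"rx":0,"ry":0,"rz":0,"hand":0.074},{"dx":0,"dy":0,"dz":0.01,"rx":0,"ry":0,"rz":0,"hand":0.074},{"dx":0,"dy":0,"dz":0.01,"rx":0,"ry":0,"rz":0,"hand":0.074},{"dx":0,"dy":0,"dz":0.006,"rx":0,"ry":0,"rz":0,"hand":0.074},{"dx":0,"dy":0,"dz":0,"rx":0,"ry":0,"rz":0,"hand":0.074},{"dx":0,"dy":0,"dz":0,"rx":0,"ry":0,"rz":0,"hand":0.074}]'
python3 to.py .5856 -.2885 .022
python3 -m pendant '[{"dx":0,"dy":0,"dz":0,"rx":0,"ry":0,"rz":0,"hand":0.06},{"dx":0,"dy":0,"dz":0,"rx":0,"ry":0,"rz":0,"hand":0.05},{"dx":0,"dy":0,"dz":0,"rx":0,"ry":0,"rz":0,"hand":0.046},{"dx":0,"dy":0,"dz":0,"rx":0,"ry":0,"rz":0,"hand":0.042},{"dx":0,"dy":0,"dz":0,"rx":0,"ry":0,"rz":0,"hand":0.03},{"dx":0,"dy":0,"dz":0,"rx":0,"ry":0,"rz":0,"hand":0.03},{"dx":0,"dy":0,"dz":0,"rx":0,"ry":0,"rz":0,"hand":0.03},{"dx":0,"dy":0,"dz":0,"rx":0,"ry":0,"rz":0,"hand":0.03}]' 50
python3 to.py .5856 -.2885 .022
```

```text
clock: 22.82
position: [0.585, -0.2882, 0.0222]
ee_rot: [-0.001, 0.887, 0.462, -0.0]
contact_force: [0.4, 0.4, -0.1]
width: 0.0742
gripper_force: 0.0
t 22.82 pos [ 0.585  -0.2882  0.0222] shift mm [0.1 0.7 0.2] turn [-0.08 -0.   -0.01] w 0.0742 gf 0.0 F [ 0.4  0.4 -0.1] q [-0.56  0.56  1.6   0.    0.98  0.04]
clock: 23.48
position: [0.5891, -0.2908, 0.025]
ee_rot: [0.004, 0.888, 0.461, 0.003]
contact_force: [5.8, -3.2, 1.2]
width: 0.0407
gripper_force: 50.3
t 23.48 pos [ 0.5891 -0.2908  0.025 ] shift mm [-0.1 -4.2  2.9] turn [ 0.54 -0.09 -0.23] w 0.0407 gf 50.3 F [ 5.8 -3.2  1.2] q [-0.57  0.55  1.6   0.    0.98  0.05]
```

```bash
python3 -m pendant '[{"dx":0,"dy":0.002,"dz":0,"rx":0,"ry":0,"rz":0,"hand":0.03},{"dx":0,"dy":0.001,"dz":0,"rx":0,"ry":0,"rz":0,"hand":0.03},{"dx":0,"dy":0,"dz":0,"rx":0,"ry":0,"rz":0,"hand":0.03},{"dx":0,"dy":0,"dz":0,"rx":0,"ry":0,"rz":0,"hand":0.03},{"dx":0,"dy":0,"dz":0,"rx":0,"ry":0,"rz":0,"hand":0.03},{"dx":0,"dy":0,"dz":0,"rx":0,"ry":0,"rz":0,"hand":0.03},{"dx":0,"dy":0,"dz":0,"rx":0,"ry":0,"rz":0,"hand":0.03}]'
python3 - <<'E'
from rig import manip; from h import *
x,y,w,h=290,120,130,110
cv2.imwrite("pics/c10.png",cv2.resize(cv2.cvtColor(manip.get_image("scene")["frame"][y:y+h,x:x+w],cv2.COLOR_RGB2BGR),(650,550),interpolation=cv2.INTER_CUBIC))
E
```

```text
clock: 24.07
position: [0.5891, -0.2909, 0.025]
ee_rot: [0.001, 0.887, 0.461, 0.002]
contact_force: [1.3, -0.8, 6.9]
width: 0.04
gripper_force: 49.9
```

View pics/c10.png

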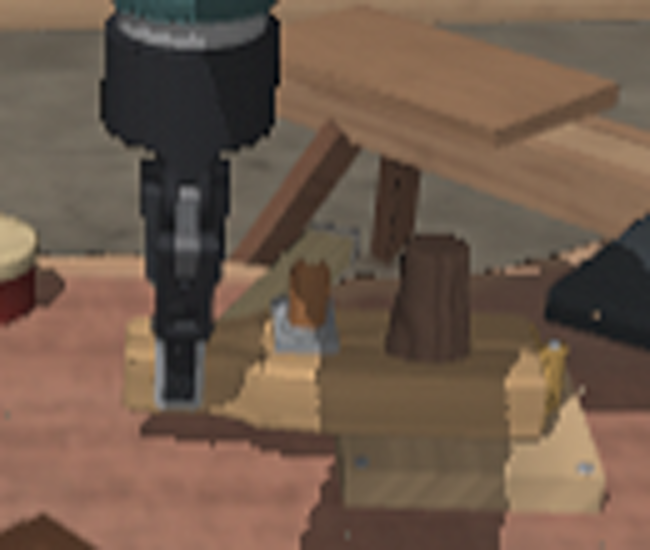

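The fingers squeeze both handles at (180,370) with 50 N. The pin is down and the peg upright, so I hand in.

```bash
python3 -c "
from rig import manip
print(manip.sign_off())"
```

```text
the job is handed in; nothing more can be done
None
```

The job is handed in at about 24 s of the 72: short peg upright in the recess, jaw shut, pin down to its collar and both handles squeezed at 50 N; the hand-in returned no verdict, and I viewed 12 pictures, two over the limit of 10.

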